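# File the red key in the carousel

### The job

Turn the slotted cover of the sloping key carousel by its black grip bar until its opening lies squarely over the red compartment, with no divider showing in the opening. Then drop the red-headed key through the opening so that it lies inside the red compartment, and leave the cover there. Leave the black-headed key, the brass padlock and the marker where they are.

Things in the scene. Friction and masses are not known exactly. Their poses are not given: they have to be found in the camera images.
- stand: Fixed blue stand that holds the dial: a grey tray 250 mm across under a grey slotted cover. Origin: centre of its foot, on the worktop; at yaw 0 its low side faces -x and the dial slopes 28 degrees up towards +x; here it is turned so that the low side faces the robot's left. The tray stands at a different angle on it each time and is locked stiff: only the cover turns.
- cover_grip (a point): Grip point of the black bar on the cover, on the dial's axis. z: the dial's axis, up out of the cover, 28 degrees from vertical. x: along the bar, towards the opening (white dot at that end). y: across the bar. Bar 60 mm long (x), 14 mm thick (y); its top is 9 mm above this point along z, the disc at its foot 24 mm below, the cover's face 25 mm below.
- opening (a point): Middle of the opening in the grey cover, on its upper face, 74 mm from the dial's axis; axes as cover_grip (x radially outwards, z out of the cover). The opening is a sector 50 degrees wide, 36 to 110 mm from the axis (74 mm radially, about 63 mm across at its middle). Cover 4 mm thick, 234 mm across.
- red_pocket (a point): Middle of the red compartment (red floor, red tab on the tray's rim), 74 mm from the dial's axis, 15 mm above its floor, 24 mm below the cover's upper face. x radially outwards, z along the dial's axis, outwards. Five equal compartments (anticlockwise red, yellow, green, blue, white), each a 72 degree sector 28 to 119 mm from the axis, 35 mm deep, dividers 3 mm thick.
- cover (a joint): Angle of the cover on the tray in rad: 0 = opening exactly over the red compartment; grows anticlockwise as seen looking down on the dial; at 1.26 the opening is over yellow. Stops at -0.6 and 2.6. It turns with light friction (about 0.1 N m) and stays where it is left.
- red_key: The key with the red head, lying flat: 55 mm long (x), 28 mm wide (y), 6 mm thick, 18 g. Origin: centre of its underside; z up.
- red_key_center (a point): Centre of the red-headed key, 3 mm above its underside; axes as red_key. The head (28 mm wide in y) is the +x end; its widest part lies 16 mm from this point; the narrow blade points the other way.
- black_key_center (a point): Centre of the similar key with the black head (53 mm long, 6 mm thick), not to be moved. Behind the keys stands a fixed box with a red lid, 220 mm tall, with its front about at x = 0.68, from y = 0.13 to 0.38: keep the wrist clear of it.
- brass_padlock: Brass padlock lying flat, 64 x 40 x 14 mm, not to be moved. Origin: centre of its underside.
- marker: White marker pen with a black cap lying right of the stand, 129 mm long, 17 mm thick, not to be moved. Origin: centre of its underside.

How it is judged:
On the way, in this order (a step that is already met when the one before it is completed fails the run):
1. the cover's opening lies over the red compartment, no divider showing (within 0.15 rad) (value of joint cover between -0.15 and 0.15 rad), for 0.2 s.
2. the red-headed key is inside the red compartment, below the cover (all of step 1 and x of red_key_center in the frame of red_pocket below 0.045 m and z of red_key_center in the frame of red_pocket between -0.02 and 0.017 m and ((x of red_key_center in the frame of red_pocket above -0.044 m and y of red_key_center in the frame of red_pocket between -0.021 and 0.021 m) or (x of red_key_center in the frame of red_pocket above -0.034 m and y of red_key_center in the frame of red_pocket between -0.029 and 0.029 m) or (x of red_key_center in the frame of red_pocket above -0.02 m and y of red_key_center in the frame of red_pocket between -0.039 and 0.039 m) or (x of red_key_center in the frame of red_pocket above -0.004 m and y of red_key_center in the frame of red_pocket between -0.05 and 0.05 m) or (x of red_key_center in the frame of red_pocket above 0.012 m and y of red_key_center in the frame of red_pocket between -0.062 and 0.062 m))), for 0.2 s.
At the end, for the whole second after the job is handed in: The cover's opening is over the red compartment (cover angle within 0.15 rad of 0, so that no divider shows), and the red-headed key rests inside the red compartment with its centre below the cover (all of step 2 and linear speed of red_key below 0.02 m/s); the robot touches nothing.
It fails at once if the black-headed key is moved more than 30 mm (distance of black_key_center from where it was at the start of the episode above 0.03 m).
It fails at once if the brass padlock is moved more than 30 mm (distance of brass_padlock from where it was at the start of the episode above 0.03 m).
It fails at once if the marker is moved more than 30 mm (distance of marker from where it was at the start of the episode above 0.03 m).
It also fails if it takes over 72 s, if anything falls off the work surface, if the arm or the gripper's body presses on something with over 40 N, if the wrist force passes 120 N, or if a joint passes its speed limit or range.

### The arm

A 6-joint arm with a two-finger parallel gripper is mounted at the origin on a cart in front of the work surface, level with it; the furniture and walls round the work are solid. World frame = base frame: x ahead of the robot, y to its left, z up, the work surface at z = 0. Lengths are in m, angles in rad, forces in N, time in s.
With the tool pointing down it reaches from about 0.35 to 0.975 m from the base axis. Payload 4.9 kg.
Tool frame: the origin (TCP) lies midway between the tips of the shut fingers; the grasp point (between the pads) lies 19 mm behind it; z points along the fingers, y is the line along which they close (so a half turn about z gives the same grasp; the last joint's range is limited). The gripper opens to 85 mm and grips with 20 to 120 N. Pads are 22 mm wide; open, the fingers measure 114 mm over their backs; the gripper's body (76 mm by 85 mm) begins 54 mm behind the grasp point. The pads swing forward as they close: fully open they stand 13 mm farther back than shut.
Start: joints at [-1.282, 0.053, 1.613, -0, 1.476, -0.119], TCP at [0.248, -0.574, 0.231] pointing down, gripper open.
Joint ranges: [-3.01, 3.01], [-1.01, 2.22], [0.06, 2.58], [-1.02, 4.17], [0.09, 2.62], [-3.14, 3.14]. Speed limits (rad/s): [2.57, 2.57, 3.14, 3.14, 3.14, 3.14].

### API

Orientations are given as a unit quaternion [w, x, y, z].
In Python, from plant import state, grab_frame, job_done, cut_out, place_of gives the robot as it stands.
- The arm moves only by the tool jog_arm, never from a script. Its argument "motion" is text: rows parted by semicolons, each of 7 numbers parted by spaces: the opening in per cent of the stroke, from 0 (shut) to 100 (fully open), then the shift along the tool's x, y, z as a fraction of full scale, then the turn, a rotation vector about the tool's x, y, z as a fraction of full scale. A call has exactly 5 rows; each row is the pose to reach, as a shift and turn from the pose commanded when the call began, along the tool's axes at that moment; what a row does not reach only later rows make up. Full scale, the value 1, is 50 cm for a shift and 1.5 rad for a turn. A row lasts 1/8 s, in which the tool goes at most 62.5 mm and 10.7 degrees, less where a joint would pass 70% of its speed; a pose out of reach is approached as far as the arm can. A call with a number of a shift or a turn outside -1 to 1 is refused whole. A call with a gripper value outside its range is refused whole. The fingers move at their own pace and stop on an object; the grip force is fixed at half the most. Time passes only in rows, so rows that repeat a pose let the fingers close, or fill a call up. It gives the time, the measured TCP pose, the force, the opening and the grip force at its end, in the units of the state.
- state(): the state, without advancing time (a new reading comes with each control period).
- grab_frame(name): name is "scene" or "top" or "wrist"; returns a dict with "color" (384x512x3 uint8, red, green, blue), "range_z" (384x512 float32, m along the optical axis (not along the pixel's ray), 0 where there is no reading), "intrinsics" (3x3 intrinsics, pixels), "world_from_camera" (4x4, takes a point from camera to world coordinates). Camera axes: x right, y up, looking along -z (the intrinsics and any distortion apply to the point x, -y, -z); pixel columns grow to the right and rows downward; lengths in m; the calibration is good to about 2 mm. A picture is of the moment at which its call begins.
- job_done(): hands the job in; it is judged then, once.
Trained networks look in the newest picture that a camera, given by its name, has taken for a name from the list of things; names that differ only in an ending like _2 or _b are one class to them, and where a whole thing is asked for, a point or a joint stands for the part that bears it (a point fixed in the world has none). Each returns a list of dicts, best first, with "p" (0 to 1); they miss things now and then, are a little off and sometimes report something else, mostly with a low value. They report only what shows in the picture. A call takes as long as a camera call.
- cut_out(camera, thing): "pixels" (384x512 bool, what is visible of it).
- place_of(camera, thing): "at" ([x, y, z] in m, in world coordinates, good to about 4 mm: a listed point, or the origin of a listed thing).
The state is a dict: "time": time; "joint_pos": joint angles; "joint_vel": joint speeds; "joint_efforts": joint torques, N m; "tool_pos": TCP position; "tool_rot": TCP orientation; "contact_force": force on the tool from outside, world axes, zero at the start; "ft_torque": the same for the moment, N m; "gripper_width": opening from 0.0 (shut) to 1.0 (fully open); "grasp_force": force on a finger pad.
Only numpy, scipy, OpenCV 4.12 (cv2) and the standard library are available. Lean on these libraries where they do the work, as an engineer would, in place of code of your own. Each camera call takes 0.05 s, during which the arm holds its last target. There are 200 camera calls.

## Working session

There is one attempt and no reset: what is moved stays moved. The work goes in short steps, Python scripts to look and compute and a tool call to move; the robot and the scene stay as the last step left them, time stands still between calls to the robot, and variables do not carry over. Pictures are saved under pics/ and viewed, at most 10 in all, crops included, and the job is handed in when it is done.

Besides the shell and the picture viewer there is one more tool, called after "Request:" in YAML: its name, and indented under it one key for each argument. jog_arm: Moves the arm, as the interface text tells. Shift numbers are shares of 50 cm and turn numbers shares of 1.5 rad, none past 1 either way. Its arguments: {"type":"object","properties":{"motion":{"type":"string"}},"required":["motion"]}

```bash
mkdir -p pics; python3 - <<'E'
from plant import *
import cv2,numpy as np
s=state();print(s['time'],s['tool_pos'],s['tool_rot'],s['gripper_width'])
ims=[]
for c in ['scene','top']:
    f=grab_frame(c);ims.append(f['color'][:,:,::-1])
    print(c,f['world_from_camera'].round(3).tolist(),f['intrinsics'].round(1).tolist())
    for t in ['cover_grip','opening','red_pocket','red_key_center','black_key_center','brass_padlock','marker','stand']:
        print(t,[(round(float(d['p']),2),np.round(d['at'],4).tolist()) for d in place_of(c,t)[:2]])
cv2.imwrite('pics/a.png',ims[0]);cv2.imwrite('pics/b.png',ims[1])
E
```

```text
0.0 [ 0.24768859 -0.57313337  0.23004125] [-1.05252534e-03  9.79284365e-01  2.02487077e-01 -8.62076624e-05] 0.9964838337036712
scene [[0.558, 0.4, -0.727, -0.47], [-0.83, 0.283, -0.481, -0.644], [0.013, 0.872, 0.49, 0.782], [0.0, 0.0, 0.0, 1.0]] [[487.3, 0.0, 256.8], [0.0, 487.3, 189.4], [0.0, 0.0, 1.0]]
cover_grip [(0.63, [0.5543, -0.0215, 0.1342]), (0.33, [0.503, -0.0811, 0.1486])]
opening [(0.73, [0.5014, -0.0804, 0.1488])]
red_pocket [(0.8, [0.4649, -0.0421, 0.1287]), (0.17, [0.5539, -0.0225, 0.1345])]
red_key_center [(0.5, [0.4728, 0.2232, 0.0046]), (0.33, [0.4733, 0.2256, -0.0049])]
black_key_center []
brass_padlock [(0.73, [0.5017, -0.0793, 0.1487]), (0.61, [0.4691, -0.3253, -0.002])]
marker [(0.65, [0.5896, -0.3351, 0.0025])]
stand [(0.68, [0.5298, -0.0435, -0.0044])]
top [[-0.012, 0.982, -0.19, 0.25], [-1.0, -0.012, 0.005, 0.016], [0.003, 0.19, 0.982, 1.397], [0.0, 0.0, 0.0, 1.0]] [[475.5, 0.0, 261.5], [0.0, 475.5, 197.6], [0.0, 0.0, 1.0]]
cover_grip [(0.58, [0.5603, -0.0263, 0.1364])]
opening [(0.6, [0.5015, -0.0766, 0.1519])]
red_pocket [(0.82, [0.4671, -0.0382, 0.1257]), (0.5, [0.5884, -0.3365, -0.0016])]
red_key_center [(0.52, [0.4716, 0.2238, 0.0011])]
black_key_center [(0.67, [0.477, 0.3391, 0.0033])]
brass_padlock [(0.64, [0.4683, -0.3255, -0.0005]), (0.59, [0.4763, 0.3419, 0.002])]
marker [(0.55, [0.5867, -0.3366, -0.0008])]
stand [(0.93, [0.5248, -0.0439, 0.0013]), (0.2, [0.47, -0.0428, 0.1241])]
```

View pics/a.png

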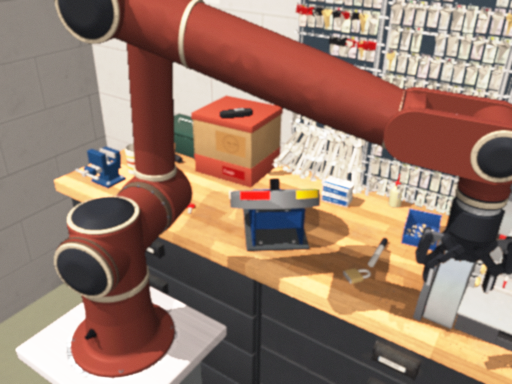

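View pics/b.png

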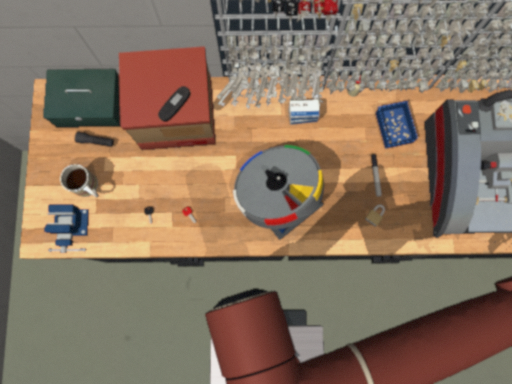

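```bash
cat > h.py <<'E'
from plant import *
import cv2,numpy as np
from scipy.spatial.transform import Rotation as Ro
def q2m(q): return Ro.from_quat([q[1],q[2],q[3],q[0]]).as_matrix()
def tool():
    s=state();return np.array(s['tool_pos']),q2m(s['tool_rot'])
def cloud(f):
    z=f['range_z'];K=f['intrinsics'];v,u=np.indices(z.shape)
    p=np.stack([(u-K[0,2])/K[0,0]*z,-(v-K[1,2])/K[1,1]*z,-z],-1)
    T=f['world_from_camera'];return p@T[:3,:3].T+T[:3,3]
def go(P,R):
    "shift/turn numbers from the present tool pose to P,R"
    p,r=tool();d=r.T@(np.array(P)-p)/.5;w=Ro.from_matrix(r.T@R).as_rotvec()/1.5
    print('shift',d.round(4),'turn',w.round(4),'rows',max(abs(np.linalg.norm(d)*.5/.0625),np.linalg.norm(w)*1.5/np.radians(10.7)).round(1))
def find(c,ts):
    for t in ts: print(c,t,[(round(float(d['p']),2),np.round(d['at'],4).tolist()) for d in place_of(c,t)[:2]])
E
python3 - <<'E'
from h import *
f=grab_frame('top');P=cloud(f);m=[d for d in cut_out('top','cover_grip') ]
print([(float(d['p']),int(d['pixels'].sum())) for d in m])
c=f['color'].astype(int)
roi=np.zeros(c.shape[:2],bool);roi[145:225,235:323]=1
g=roi&(c.max(2)-c.min(2)<25)&(c.mean(2)>70)&(P[...,2]>.04)
p=P[g]
for _ in range(5):
    A=np.c_[p[:,:2],np.ones(len(p))];k=np.linalg.lstsq(A,p[:,2],rcond=None)[0];r=A@k-p[:,2];p=p[abs(r)<max(2*r.std(),.003)]
n=np.array([-k[0],-k[1],1]);n/=np.linalg.norm(n);print('n',n,len(p),r.std(),'yaw',np.degrees(np.arctan2(n[1],n[0])),'tilt',np.degrees(np.arccos(n[2])))
(cx,cy),_,_=cv2.fitEllipse(cv2.convexHull(np.argwhere(g)[:,::-1].astype(np.int32)))
print(cx,cy,'mid cloud',(p.max(0)+p.min(0))/2, 'plane z at grip',k@[.557,-.036,1])
w=grab_frame('wrist');T=w['world_from_camera'];t,R=tool();print('cam in tool',(R.T@(T[:3,3]-t)).round(3),(R.T@T[:3,:3]).round(3),w['intrinsics'].round(0))
# target: above dial, tool down keeping yaw
go([.52,-.10,.42],R)
E
```

```text
[(0.92, 4041)]
n [0.36932834 0.28690781 0.88390072] 3493 0.002162792348133389 yaw 37.841371587401845 tilt 27.88345410428179
279.0339660644531 186.92233276367188 mid cloud [ 0.54442143 -0.03235616  0.11750355] plane z at grip 0.11063495244727883
cam in tool [ 0.072 -0.001 -0.143] [[ 0.     0.958  0.287]
 [ 1.     0.    -0.001]
 [-0.001  0.287 -0.958]] [[267.   0. 257.]
 [  0. 267. 193.]
 [  0.   0.   1.]]
shift [ 0.8754 -0.6539 -0.3774] turn [0. 0. 0.] rows 9.2
```

```bash
cat >> h.py <<'E'
n=np.array([.369,.287,.884]);n/=np.linalg.norm(n)
def inpl(v): v=np.array(v)-n*(n@np.array(v));return v/np.linalg.norm(v)
def rot(b):  # tool z=-n, tool x=-b
    x=-inpl(b);z=-n;return np.c_[x,np.cross(z,x),z]
def sang(a,b): a=inpl(a);b=inpl(b);return np.arctan2(n@np.cross(a,b),a@b)
E
python3 - <<'E'
from h import *
G=np.array([.557,-.024,.135]);b=inpl(np.array([.5015,-.078,.150])-G);r=inpl(np.array([.466,-.04,.127])-G)
print(b,r,'open-red',sang(r,b))
R=rot(b);t,R0=tool();go(G+.16*n,R);print((G+.16*n).round(3))
E
```

```text
[-0.62379939 -0.62860343  0.46446964] [-0.9178337  -0.03724293  0.3952142 ] open-red 0.6768969739437566
shift [ 1.1484 -0.8016 -0.0902] turn [-0.0228 -0.3253 -0.2396] rows 11.2
[0.616 0.022 0.276]
```

Request:
jog_arm:
  motion: "100 .5 -.35 -.12 -.01 -.16 -.12;100 .5 -.35 -.12 -.01 -.16 -.12;100 .5 -.35 -.12 -.01 -.16 -.12;100 .5 -.35 -.12 -.01 -.16 -.12;100 .5 -.35 -.12 -.01 -.16 -.12"

```text
time: 1.68
tool_pos: [0.4088, -0.312, 0.292]
tool_rot: [0.032, 0.95, 0.288, -0.115]
contact_force: [0.9, -0.2, 0.6]
gripper_width: 1.004
grasp_force: 0.0
```

```bash
python3 - <<'E'
from h import *
G=np.array([.557,-.024,.135]);b=[-.624,-.629,.464]
print(tool()[0]);go(G+.16*n,rot(b))
E
```

```text
[ 0.40880762 -0.31202705  0.29195684]
shift [ 0.7027 -0.3256 -0.1378] turn [-0.0116 -0.1657 -0.1196] rows 6.3
```

Request:
jog_arm:
  motion: "100 .55 -.26 -.12 -.01 -.166 -.12;100 .55 -.26 -.12 -.01 -.166 -.12;100 .55 -.26 -.12 -.01 -.166 -.12;100 .55 -.26 -.12 -.01 -.166 -.12;100 .703 -.326 -.138 -.012 -.166 -.12"

```text
time: 2.3
tool_pos: [0.5731, -0.0461, 0.2821]
tool_rot: [0.065, 0.898, 0.367, -0.232]
contact_force: [0.8, 0.7, 0.3]
gripper_width: 1.002
grasp_force: 0.0
```

Request:
jog_arm:
  motion: "100 0 0 0 0 0 0;100 0 0 0 0 0 0;100 0 0 0 0 0 0;100 0 0 0 0 0 0;100 0 0 0 0 0 0"

```text
time: 2.92
tool_pos: [0.5717, -0.0489, 0.2821]
tool_rot: [0.065, 0.899, 0.366, -0.232]
contact_force: [-1.0, 0.3, 1.2]
gripper_width: 1.002
grasp_force: 0.0
```

```bash
python3 - <<'E'
from h import *
s=state();print(s['tool_pos'],s['joint_pos'])
f=grab_frame('wrist');cv2.imwrite('pics/c.png',f['color'][:,:,::-1]);np.savez('c.npz',**f)
find('wrist',['cover_grip','opening','red_pocket'])
m=cut_out('wrist','cover_grip');print([(float(d['p']),int(d['pixels'].sum())) for d in m])
E
```

```text
[ 0.57168216 -0.04889615  0.28205272] [-0.06375413  0.1602831   1.46677621 -0.33072787  1.87576357  0.69087515]
wrist cover_grip [(0.94, [0.558, -0.02, 0.1357])]
wrist opening []
wrist red_pocket [(0.9, [0.4713, -0.0397, 0.1259])]
[(0.7, 36230)]
```

View pics/c.png

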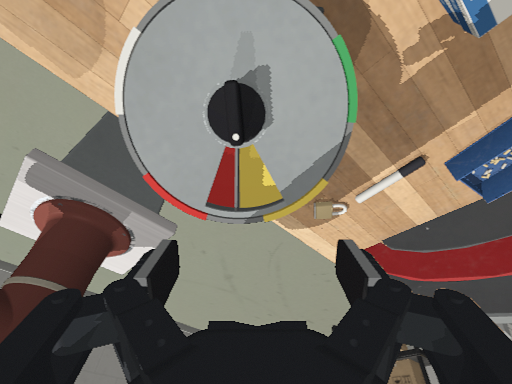

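```bash
python3 - <<'E'
from h import *
f=dict(np.load('c.npz'));P=cloud(f);c=f['color'].astype(int)
g=np.zeros(c.shape[:2],bool);g[0:215,120:355]=1
g&=(c.max(2)-c.min(2)<20)&(c.mean(2)>110)&(P[...,2]>.05)
p=P[g]
for _ in range(6):
    A=np.c_[p[:,:2],np.ones(len(p))];k=np.linalg.lstsq(A,p[:,2],rcond=None)[0];r=A@k-p[:,2];p=p[abs(r)<max(2*r.std(),.002)]
m=np.array([-k[0],-k[1],1]);m/=np.linalg.norm(m);print('n',m,len(p),r.std())
e1=inpl([-1,0,0]);
# bar points: black, >24mm above face
h=(P-p.mean(0))@m
G0=np.array([.558,-.022,.135]);d=np.linalg.norm(P-G0,axis=-1)
bm=(h>.029)&(h<.04)&(d<.06);B=P[bm];print('bar',bm.sum(),B.mean(0),'h max',np.percentile(h[bm],95))
u,s,vt=np.linalg.svd(B-B.mean(0));bd=vt[0];q=(B-B.mean(0))@vt.T;print('ext',q.max(0)-q.min(0),bd)
top=B.mean(0)-m*(((B-B.mean(0))@m).max());mid=B.mean(0)+vt[0]*(q[:,0].max()+q[:,0].min())/2+vt[1]*(q[:,1].max()+q[:,1].min())/2
Ft=mid-m*((mid-p.mean(0))@m);print('face centre',Ft,'grip',Ft+.025*m)
def sat(lo): return lo
hsv=cv2.cvtColor(f['color'],cv2.COLOR_RGB2HSV)
near=(np.abs(h)<.07)&(np.linalg.norm(P-Ft,axis=-1)<.15)
for nm,hm in [('red',(hsv[...,0]<8)|(hsv[...,0]>172)),('yel',(hsv[...,0]>20)&(hsv[...,0]<32)),('grn',(hsv[...,0]>50)&(hsv[...,0]<75))]:
    mm=near&hm&(hsv[...,1]>140);v=P[mm]-Ft;v-=np.outer(v@m,m);rr=np.linalg.norm(v,axis=1)
    v=v[rr>.117]
    a=np.array([sang(-bd if bd[0]>0 else bd,x) for x in v]);print(nm,len(a),np.percentile(a,[2,50,98]).round(3),'bar->')
E
```

```text
n [0.36889183 0.28876913 0.88347677] 33557 0.0007954709386650398
bar 952 [ 0.55803374 -0.02100591  0.14551572] h max 0.035028102298487136
ext [0.05959144 0.01404039 0.00719266] [-0.5693561  -0.67966582  0.46248028]
face centre [ 0.54522261 -0.03100549  0.11649558] grip [ 0.55444491 -0.02378626  0.1385825 ]
red 592 [-1.073 -0.721 -0.261] bar->
yel 591 [-0.006  0.502  0.848] bar->
grn 151 [1.443 1.769 2.119] bar->
```

```bash
cat >> h.py <<'E'
n=np.array([.369,.289,.8835]);n/=np.linalg.norm(n)
G=np.array([.556,-.023,.137]);bd=np.array([-.569,-.680,.462])
E
python3 - <<'E'
from h import *
go(G+.05*n,rot(bd))
E
```

```text
shift [ 0.1468 -0.0431  0.153 ] turn [-0.0011 -0.0006 -0.0496] rows 1.7
```

Request:
jog_arm:
  motion: "100 .147 -.043 .153 0 0 -.05;100 .147 -.043 .153 0 0 -.05;100 .147 -.043 .153 0 0 -.05;100 .147 -.043 .153 0 0 -.05;100 .147 -.043 .153 0 0 -.05"

```text
time: 3.8
tool_pos: [0.5762, -0.009, 0.1841]
tool_rot: [0.057, 0.885, 0.4, -0.232]
contact_force: [0.4, -0.0, 0.7]
gripper_width: 1.002
grasp_force: 0.0
```

```bash
python3 - <<'E'
from h import *
print(tool()[0]);go(G-.016*n,rot(bd))
E
```

```text
[ 0.5761602  -0.00903713  0.18409626]
shift [ 0.0009 -0.0029  0.1382] turn [ 0.0011 -0.0026 -0.0009] rows 1.1
```

Request:
jog_arm:
  motion: "100 .001 -.001 .08 0 0 0;100 .001 -.001 .138 0 0 0;100 .001 -.001 .138 0 0 0;0 .001 -.001 .138 0 0 0;0 .001 -.001 .138 0 0 0"

```text
time: 4.42
tool_pos: [0.5508, -0.0275, 0.1221]
tool_rot: [0.057, 0.884, 0.4, -0.233]
contact_force: [0.2, -0.4, 0.7]
gripper_width: 0.604
grasp_force: 0.0
```

Request:
jog_arm:
  motion: "0 0 0 0 0 0 0;0 0 0 0 0 0 0;0 0 0 0 0 0 0;0 0 0 0 0 0 0;0 0 0 0 0 0 0"

```text
time: 5.05
tool_pos: [0.5495, -0.0273, 0.1206]
tool_rot: [0.056, 0.884, 0.4, -0.234]
contact_force: [0.4, 2.4, 5.9]
gripper_width: 0.15
grasp_force: 59.9
```

Request:
jog_arm:
  motion: "0 0 0 0 0 0 .1;0 0 0 0 0 0 .2;0 0 0 0 0 0 .3;0 0 0 0 0 0 .4;0 0 0 0 0 0 .49"

```text
time: 5.68
tool_pos: [0.5502, -0.0286, 0.1207]
tool_rot: [0.138, 0.969, 0.054, -0.197]
contact_force: [2.7, -2.7, 3.9]
gripper_width: 0.149
grasp_force: 59.9
```

```bash
python3 - <<'E'
from h import *
f=grab_frame('wrist');cv2.imwrite('pics/d.png',f['color'][:,:,::-1]);np.savez('d.npz',**f);s=state();print(s['contact_force'],s['ft_torque'],s['joint_pos'])
E
```

```text
[ 2.67707921 -2.2135538   4.22303271] [-0.31954236 -0.37812481  0.19593909] [-0.03358217  0.24273652  1.65055425 -0.30687933  1.62922913  1.47052517]
```

View pics/d.png

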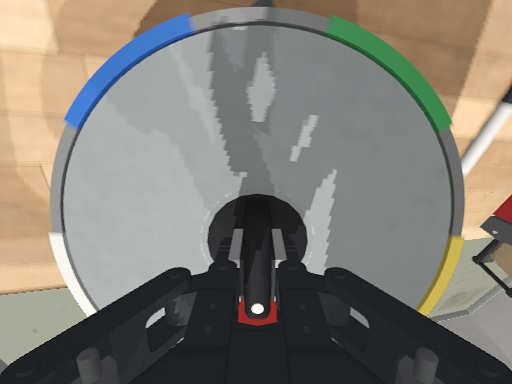

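Request:
jog_arm:
  motion: "50 0 0 0 0 0 0;50 0 0 0 0 0 0;50 0 0 0 0 0 0;50 0 0 -.12 0 0 0;50 0 0 -.24 0 0 0"

```text
time: 6.35
tool_pos: [0.5928, 0.0073, 0.226]
tool_rot: [0.137, 0.969, 0.056, -0.2]
contact_force: [1.1, -0.4, -0.3]
gripper_width: 0.502
grasp_force: 0.0
```

```bash
python3 - <<'E'
from h import *
# view key: tool down, tool x = +x world-ish; camera sits 72mm ahead of tcp looking back
R=np.array([[1,0,0],[0,-1,0],[0,0,-1.]]);print(tool()[0]);go([.44,.22,.22],R)
E
```

```text
[0.59284711 0.00727794 0.22598978]
shift [-0.2512 -0.4599  0.0023] turn [0.184  0.2698 0.0759] rows 4.2
```

Request:
jog_arm:
  motion: "60 -.1 -.14 -.04 .05 .08 .02;60 -.251 -.46 .002 .184 .27 .076;60 -.251 -.46 .002 .184 .27 .076;60 -.251 -.46 .002 .184 .27 .076;60 -.251 -.46 .002 .184 .27 .076"

```text
time: 6.98
tool_pos: [0.4381, 0.2215, 0.2188]
tool_rot: [0.0, 1.0, 0.002, 0.001]
contact_force: [-0.1, 0.3, -0.1]
gripper_width: 0.6
grasp_force: 0.0
```

Request:
jog_arm:
  motion: "60 0 0 0 0 0 0;60 0 0 0 0 0 0;60 0 0 0 0 0 0;60 0 0 0 0 0 0;60 0 0 0 0 0 0"

```text
time: 7.6
tool_pos: [0.4411, 0.2194, 0.2195]
tool_rot: [0.0, 1.0, -0.001, 0.002]
contact_force: [-0.3, -0.0, 0.0]
gripper_width: 0.601
grasp_force: 0.0
```

```bash
python3 - <<'E'
from h import *
f=grab_frame('wrist');np.savez('e.npz',**f);print(tool()[0])
cv2.imwrite('pics/e.png',f['color'][:,:,::-1])
find('wrist',['red_key_center','black_key_center','red_key'])
for d in cut_out('wrist','red_key')[:2]:
    m=d['pixels'];v,u=np.nonzero(m);P=cloud(f)[m];print(float(d['p']),m.sum(),u.min(),u.max(),v.min(),v.max(),P.min(0),P.max(0),np.median(P[:,2]))
    q=P[abs(P[:,2]-np.median(P[:,2]))<.006];r=cv2.minAreaRect((q[:,:2]*1000).astype(np.float32));print('rect mm',r)
    hs=cv2.cvtColor(f['color'],cv2.COLOR_RGB2HSV);rd=m&(hs[...,1]>140);print('head ctr',cloud(f)[rd].mean(0),'blade',cloud(f)[m&~rd].mean(0),rd.sum(),(m&~rd).sum())
E
```

```text
[0.44102063 0.21953273 0.21945303]
wrist red_key_center [(0.74, [0.4753, 0.2192, 0.0063])]
wrist black_key_center [(0.79, [0.4716, 0.3459, 0.0033])]
wrist red_key [(0.68, [0.4729, 0.2246, -0.0008]), (0.25, [0.4753, 0.2231, 0.007])]
0.69 475 238 267 127 163 [ 4.49246279e-01  2.05582758e-01 -3.17780794e-04] [0.5125815  0.24419083 0.36317465] 0.006623416951782424
rect mm ((473.0866394042969, 220.873046875), (53.549560546875, 26.876216888427734), 44.642826080322266)
head ctr [0.4835814 0.2309821 0.008036 ] blade [0.46494539 0.21792986 0.00477436] 327 148
```

View pics/e.png

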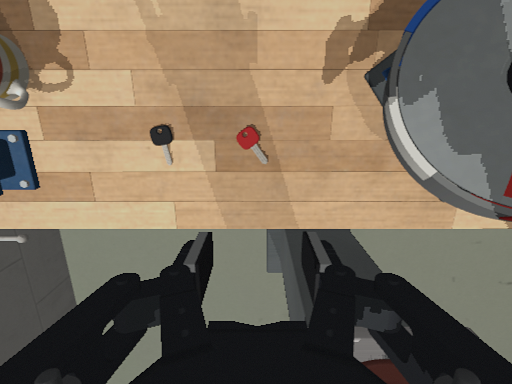

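```bash
python3 - <<'E'
from h import *
f=dict(np.load('e.npz'));K=f['intrinsics'];T=f['world_from_camera']
hs=cv2.cvtColor(f['color'],cv2.COLOR_RGB2HSV);roi=np.zeros(hs.shape[:2],bool);roi[120:152,232:265]=1
rd=roi&(hs[...,1]>150)&((hs[...,0]<8)|(hs[...,0]>172))
def w(u,v,z):
    d=T[:3,:3]@np.array([(u-K[0,2])/K[0,0],-(v-K[1,2])/K[1,1],-1]);return T[:3,3]+d*(z-T[2,3])/d[2]
v,u=np.nonzero(rd);H=np.array([w(a,b,.006) for a,b in zip(u,v)])
print('head box',(H.max(0)+H.min(0))/2,H.mean(0),H.max(0)-H.min(0));h=(H.max(0)+H.min(0))/2
t=w(266,162,.005);print('tip',t,'len',np.linalg.norm(t-h),'yaw',np.arctan2(*(h-t)[1::-1]))
a=np.arctan2(*(h-t)[1::-1]);k=np.array([np.cos(a),np.sin(a),0]);R=np.c_[k,np.cross([0,0,-1],k),[0,0,-1]]
go([.484,.231,.06],R)
E
```

```text
head box [0.4838733  0.23163076 0.006     ] [0.48327556 0.23171733 0.006     ] [0.02836642 0.03023887 0.        ]
tip [0.4507457  0.20699787 0.005     ] len 0.041294277522207073 yaw 0.6393770376839153
shift [ 0.0852 -0.0225  0.3193] turn [ 0.001  -0.0023 -0.4265] rows 3.4
```

Request:
jog_arm:
  motion: "60 .085 -.022 .319 0 0 -.426;60 .085 -.022 .319 0 0 -.426;60 .085 -.022 .319 0 0 -.426;60 .085 -.022 .319 0 0 -.426;60 .085 -.022 .319 0 0 -.426"

```text
time: 8.48
tool_pos: [0.4836, 0.2307, 0.0595]
tool_rot: [0.001, 0.95, 0.314, 0.001]
contact_force: [-0.2, 0.6, 1.1]
gripper_width: 0.601
grasp_force: 0.0
```

```bash
python3 - <<'E'
from h import *
f=grab_frame('wrist');cv2.imwrite('pics/f.png',f['color'][:,:,::-1]);find('wrist',['red_key_center'])
a=.639;k=np.array([np.cos(a),np.sin(a),0]);R=np.c_[k,np.cross([0,0,-1],k),[0,0,-1]]
print(tool()[0]);go([.484,.231,.002],R)
E
```

```text
wrist red_key_center [(0.92, [0.4772, 0.2192, 0.0046])]
[0.48437788 0.23097568 0.06088468]
shift [-0.0011 -0.0008  0.1178] turn [ 0.0019 -0.0027 -0.001 ] rows 0.9
```

View pics/f.png

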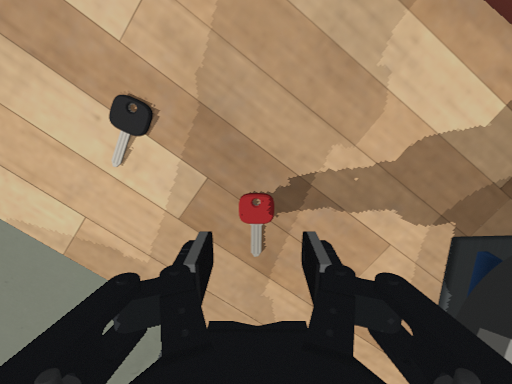

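Request:
jog_arm:
  motion: "60 .004 0 .07 0 0 0;60 .004 0 .118 0 0 0;60 .004 0 .118 0 0 0;15 .004 0 .118 0 0 0;15 .004 0 .118 0 0 0"

```text
time: 9.2
tool_pos: [0.4872, 0.2325, 0.0035]
tool_rot: [0.001, 0.949, 0.314, 0.003]
contact_force: [-0.8, -0.9, 4.5]
gripper_width: 0.27
grasp_force: 58.6
```

Request:
jog_arm:
  motion: "10 0 0 0 0 0 0;10 0 0 0 0 0 0;10 0 0 0 0 0 0;10 0 0 0 0 0 0;10 0 0 -.1 0 0 0"

```text
time: 9.82
tool_pos: [0.4824, 0.2309, 0.0484]
tool_rot: [0.001, 0.949, 0.314, -0.002]
contact_force: [-0.4, 0.7, 0.0]
gripper_width: 0.272
grasp_force: 58.8
```

Request:
jog_arm:
  motion: "10 0 0 -.3 0 0 0;10 0 0 -.3 0 0 0;10 0 0 -.3 0 0 0;10 0 0 -.3 0 0 0;10 0 0 -.3 0 0 0"

```text
time: 10.45
tool_pos: [0.4841, 0.2317, 0.1994]
tool_rot: [0.001, 0.949, 0.314, 0.001]
contact_force: [-0.2, -0.6, -1.1]
gripper_width: 0.268
grasp_force: 58.9
```

```bash
python3 - <<'E'
from h import *
f=grab_frame('wrist');cv2.imwrite('pics/g.png',f['color'][:,:,::-1])
red=Ro.from_rotvec(-.735*n).apply(inpl(bd));F=G-.025*n;print('b',red)
Q=F+.09*red+.09*n
R=rot(-red);print(tool()[0],state()['joint_pos'],Q);go(Q,R)
E
```

```text
b [-0.91509612 -0.0534442   0.39967837]
[0.48376154 0.23158052 0.1987276 ] [ 3.08425034e-01 -1.37706158e-01  1.85234024e+00 -1.43503113e-03
  1.42738410e+00  1.24075957e+00] [ 0.4976233  -0.00902737  0.23039125]
shift [-0.2647  0.403  -0.0626] turn [ 0.4196 -0.123  -1.7007] rows 14.1
```

View pics/g.png

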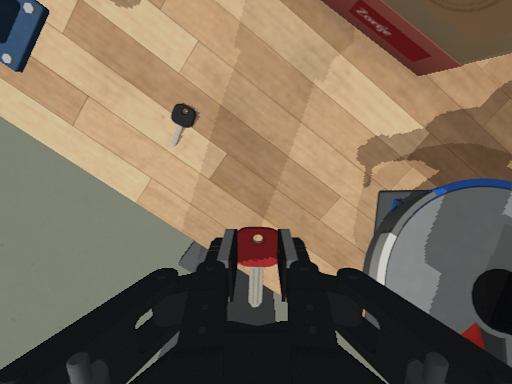

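Request:
jog_arm:
  motion: "10 -.05 .08 -.05 0 0 -.124;10 -.1 .16 -.1 0 0 -.248;10 -.1 .16 -.1 0 0 -.37;10 -.1 .16 -.1 0 0 -.5;10 -.1 .16 -.1 0 0 -.62"

```text
time: 11.12
tool_pos: [0.4914, 0.1376, 0.2486]
tool_rot: [0.0, 0.706, 0.708, -0.001]
contact_force: [-0.0, -0.5, -1.1]
gripper_width: 0.268
grasp_force: 58.9
```

Request:
jog_arm:
  motion: "10 0 0 0 0 0 -.124;10 0 0 0 0 0 -.248;10 0 0 0 0 0 -.37;10 0 0 0 0 0 -.5;10 0 0 0 0 0 -.62"

```text
time: 11.75
tool_pos: [0.4913, 0.1378, 0.2484]
tool_rot: [-0.0, 0.313, 0.95, -0.001]
contact_force: [-0.0, 0.0, -0.3]
gripper_width: 0.27
grasp_force: 58.9
```

```bash
cat >> h.py <<'E'
red=Ro.from_rotvec(-.735*n).apply(inpl(bd));F=G-.025*n
E
python3 - <<'E'
from h import *
print(tool()[0],state()['joint_pos'].round(2));go(F+.09*red+.09*n,rot(-red))
E
```

```text
[0.4913389  0.13782915 0.24839896] [ 0.13 -0.24  1.85 -0.    1.52 -0.81]
shift [-0.1847 -0.2286  0.0363] turn [ 0.2651  0.1998 -0.4911] rows 4.8
```

Request:
jog_arm:
  motion: "10 -.18 -.22 -.04 .09 .07 -.16;10 -.185 -.229 .036 .265 .2 -.491;10 -.185 -.229 .036 .265 .2 -.491;10 -.185 -.229 .036 .265 .2 -.491;10 -.185 -.229 .036 .265 .2 -.491"

```text
time: 12.38
tool_pos: [0.4969, -0.0096, 0.2304]
tool_rot: [-0.2, -0.054, 0.969, -0.137]
contact_force: [0.5, -0.0, 0.1]
gripper_width: 0.275
grasp_force: 59.0
```

Request:
jog_arm:
  motion: "10 0 0 0 0 0 0;10 0 0 0 0 0 0;10 0 0 0 0 0 0;10 0 0 0 0 0 0;10 0 0 0 0 0 0"

```text
time: 13.0
tool_pos: [0.4978, -0.0093, 0.2336]
tool_rot: [-0.196, -0.052, 0.97, -0.137]
contact_force: [0.5, 1.2, -0.8]
gripper_width: 0.269
grasp_force: 59.0
```

```bash
python3 - <<'E'
from h import *
f=grab_frame('wrist');cv2.imwrite('pics/i.png',f['color'][:,:,::-1]);np.savez('i.npz',**f)
find('wrist',['opening','red_pocket','cover_grip'])
print(tool()[0],state()['joint_pos'].round(2),'pred opening',F+.074*red,'pocket',F+.074*red-.024*n);go(F+.09*red+.0*n,rot(-red))
E
```

```text
wrist opening [(0.3, [0.5101, -0.008, 0.2254])]
wrist red_pocket [(0.84, [0.4703, -0.0417, 0.1202])]
wrist cover_grip [(0.72, [0.5546, -0.0207, 0.1388])]
[ 0.49777232 -0.00916884  0.23338607] [-0.01  0.02  1.69 -0.3   1.81 -1.7 ] pred opening [ 0.47905906 -0.03417895  0.14449151] pocket [ 0.47020419 -0.04111407  0.1232902 ]
shift [-0.0016  0.0012  0.1853] turn [ 0.002   0.0019 -0.0045] rows 1.5
```

View pics/i.png

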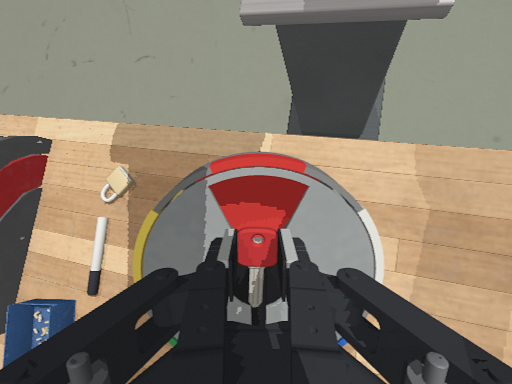

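Request:
jog_arm:
  motion: "10 -.002 .001 .06 0 0 0;10 -.002 .001 .12 0 0 0;10 -.002 .001 .17 0 0 0;10 -.002 .001 .205 0 0 0;10 -.002 .001 .205 0 0 0"

```text
time: 13.82
tool_pos: [0.46, -0.038, 0.1409]
tool_rot: [-0.198, -0.052, 0.969, -0.137]
contact_force: [-0.3, 0.1, 0.5]
gripper_width: 0.27
grasp_force: 59.0
```

```bash
python3 - <<'E'
from h import *
t,R=tool();d=t-F;print('radial',d@red,'tang',d@np.cross(n,red),'h',d@n,state()['contact_force'])
E
```

```text
radial 0.09025264584462188 tang -0.00029385757421679007 h -0.011281569262055525 [-0.33446617  0.07038766  0.47339487]
```

Exactly placed; release and rise.

Request:
jog_arm:
  motion: "40 0 0 0 0 0 0;40 0 0 0 0 0 0;40 0 0 0 0 0 0;40 0 0 0 0 0 0;40 0 0 -.04 0 0 0"

```text
time: 14.45
tool_pos: [0.4673, -0.032, 0.1591]
tool_rot: [-0.198, -0.052, 0.969, -0.137]
contact_force: [-0.4, -0.2, 0.3]
gripper_width: 0.401
grasp_force: 0.0
```

Request:
jog_arm:
  motion: "40 0 0 -.1 0 0 0;40 0 0 -.22 0 0 0;40 0 0 -.3 0 0 0;40 0 0 -.3 0 0 0;40 0 0 -.3 0 0 0"

```text
time: 15.08
tool_pos: [0.5233, 0.0109, 0.2923]
tool_rot: [-0.197, -0.053, 0.969, -0.137]
contact_force: [-0.6, 0.0, -0.6]
gripper_width: 0.4
grasp_force: 0.0
```

```bash
python3 - <<'E'
from h import *
f=grab_frame('wrist');cv2.imwrite('pics/j.png',f['color'][:,:,::-1])
for t in ['red_key_center','red_pocket']:
    for d in place_of('wrist',t)[:2]:
        v=np.array(d['at'])-(F+.074*red-.024*n);print(t,d['p'],v@red,v@np.cross(n,red),v@n)
E
```

```text
red_key_center 0.92 -0.02285910524823363 -0.010809022844371921 -0.011556452250264825
red_pocket 0.87 -0.001404207430967125 0.0009627266802423485 -0.0025634954072461845
```

View pics/j.png

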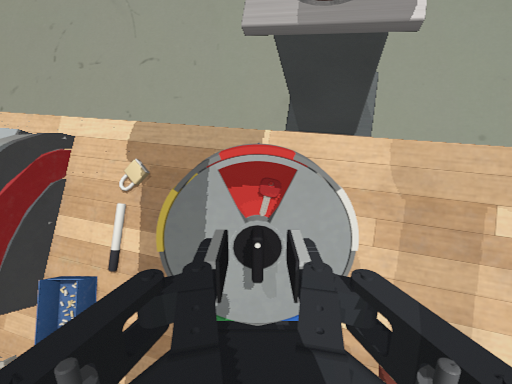

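The picture shows the key lying on the red floor, head at about (268,190), blade at (264,208). The opening (219–297) is centred on the red tab with no divider showing, and the gripper is clear.

```bash
python3 -c "
from plant import *
print(job_done())"
```

```text
the job is handed in; nothing more can be done
None
```

I turned the cover to the red compartment and dropped the red-headed key through its opening; the last picture shows it on the red floor with no divider in the opening. The job is handed in (about 15 s of arm time), but it returned no verdict.

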